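Uncover the loaf cake and hold the dusting stencil over it

ROBOT

A 7-joint arm with a two-finger parallel gripper is mounted at the origin on a cart in front of the work surface, level with it; the furniture and walls round the work are solid. World frame = base frame: x ahead of the robot, y to its left, z up, the work surface at z = 0. Lengths are in m, angles in degrees, forces in N, time in s.
With the tool pointing down it reaches from about 0.4 to 0.9 m from the base axis. Payload 5.6 kg.
Tool frame: the origin (TCP) lies midway between the tips of the shut fingers; the grasp point (between the pads) lies bot.hold_point_z behind it (bot.hold_point_z is the distance from the TCP to the grasp point, in m); x points along the fingers, z is the direction in which the jaws open and shut, and the axes are right-handed (so a half turn about x gives the same grasp; the last joint's range is limited). The gripper opens to 92 mm and grips with 3 to 60 N. Pads are 20 mm wide; open, the fingers measure 128 mm over their backs; the gripper's body (75 mm by 189 mm) begins 69 mm behind the grasp point.
Start: joints at [62.624, 26.786, -0.665, 91.828, 0.344, 61.387, -3.226], TCP at [0.274, -0.59, 0.215] pointing down, gripper open.
Joint ranges: [-144.91, 144.91], [-17.63, 115.5], [-89.93, 88.59], [15.96, 139.68], [-74.01, 254.01], [8.47, 105.57], [-167.45, 167.45]. Speed limits (degrees/s): [147.25, 147.25, 180, 180, 180, 180, 180].

INTERFACE

Orientations are given as [roll, pitch, yaw] about the fixed x, y, z axes, in that order (R = Rz(yaw) Ry(pitch) Rx(roll)).
In Python, from cell import bot, cams gives the robot as it stands.
- The arm moves only by the tool drive_tool, never from a script. Its argument "moves" is a list of rows, each a list of 7 numbers: the shift along the world's x, y, z in units of 250 mm (1.0 is 250 mm), then the turn, a rotation vector about the world's x, y, z in units of pi rad (1.0 is pi rad), then the gripper command: -1 is fully open, 1 is shut, values between are in proportion. A call has 1 to 12 rows; each row is the pose to reach, as a shift and turn from the pose commanded when the call began, turning the shorter way round; what a row does not reach only later rows make up. A row lasts 1/10 s, in which the tool goes at most 50 mm and 8.59 degrees, less where a joint would pass 70% of its speed; a pose out of reach is approached as far as the arm can. A call with a number of a shift or a turn outside -1 to 1 is refused whole. A call with a gripper value outside its range is refused whole. The fingers move at their own pace and stop on an object; the grip force is fixed at half the most. Time passes only in rows, so rows that repeat a pose let the fingers close. It gives the time, the measured TCP pose, the force and the opening at its end, in the units of the state.
- bot.get_state(): the state, without advancing time (a new reading comes with each control period).
- cams.capture(name): name is "scene" or "top" or "wrist"; returns the picture (420x560x3 uint8, red, green, blue); there is no depth.
- cams.get_calibration(name): a dict with "camera_matrix" (3x3 intrinsics, pixels), "k1" (the pictures are not rectified: a ray, as slopes to the right and down, at radius r is drawn at 1 + k1 r^2 times it, then the intrinsics apply), "camera_from_world" (4x4, takes a point from world to camera coordinates). Camera axes: x right, y down, z forward; pixel columns grow to the right and rows downward; lengths in m; the calibration is good to about 2 mm. A picture is of the moment at which its call begins: read the wrist's pose just before it. get_calibration takes no time and is no camera call; for the wrist camera it gives the pose at the moment of the call.
- bot.hand_in(): hands the job in, once; it reports no verdict.
The state is a dict: "time_s": time; "joint_positions": joint angles; "qvel": joint speeds; "effort": joint torques, N m; "ee_pos": TCP position; "orientation": TCP orientation; "contact_force": force on the tool from outside, world axes, zero at the start; "torque": the same for the moment, N m; "width": finger opening in m.
Only numpy, scipy, OpenCV 4.12 (cv2) and the standard library are available. Lean on these libraries where they do the work, as an engineer would, in place of code of your own. Each camera call takes 0.05 s, during which the arm holds its last target. There are 200 camera calls.

TASK

I want to dust icing sugar on the glazed loaf cake: lift its white cover off and stand it upright on the free part of the hob behind the row of jars. Then take the dusting stencil by its wooden handle, lift it higher than the row of jars, carry it over them and hold it level over the cake, centred and lined up lengthwise, about a centimetre above the glaze. Finish while still holding it there so I can dust; nothing may ever touch the cake, and leave everything else where it stands.

Things in the scene. Friction and masses are not known exactly. Their poses are not given: they have to be found in the camera images.
- base: wooden base of the cake dish, on the right half of the hob (the hob's black glass is z = 0): 132 mm wide (x), 206 mm long (y), 12 mm thick, with a raised field 94 x 168 mm and 4 mm high in the middle; loose, about 0.5 kg. Origin: centre of its underside; y along its length, which points roughly away from the robot.
- cake: chocolate-glazed loaf cake standing on the raised field of the base (16 mm above the hob), hidden under the cover at the start: 75 mm wide (x), 147 mm long (y), 52 mm tall, flat top, glaze running down the sides; loose, about 0.4 kg. Origin: centre of its underside; y along its length.
- cake_top (a point): centre of the cake's flat glazed top, 52 mm above its origin; axes as cake.
- cover: white cake cover, a box open below that stands on the base over the cake, its rim round the raised field with 3 mm to spare and 12 mm above the hob: outside 108 mm wide (x), 182 mm long (y), 90 mm tall, walls 4 mm, inside 76 mm high, so the cake has about 12 mm to spare all round and 20 mm above; about 0.3 kg; it lifts straight off. Origin: centre of its open underside (rim), z up, y along its length.
- cover_grip (a point): middle of the wooden bar handle on top of the cover, 117 mm above the cover's rim: the bar is 80 mm long (along the cover's y), 18 mm wide (x) and 18 mm high, with 18 mm clear beneath it between two steel posts (27 mm either side of the middle).
- stencil: sugar-dusting stencil lying on the left part of the hob: a flat steel plate with a lattice of openings, 60 mm wide (x), 130 mm long (y), 2.5 mm thick, with a cranked wire neck and a wooden handle at its -y end; about 0.11 kg in all, most of it in the plate. Origin: centre of the plate's underside, z up, y along its length, the handle pointing along -y.
- stencil_grip (a point): gripping point of the stencil's wooden handle, 115 mm from the plate's centre (along -y of the stencil) and 31 mm above the plate's underside; the handle is a bar 18 mm wide (x) and 16 mm high, and runs from 87 to 169 mm from the plate's centre. Axes as stencil.
- spice_jar: spice jar with a red cap, 45 mm across, 106 mm tall; stands in the row of three on the hob between the stencil and the cake dish; the row runs away from the robot, its last jar is at most 0.57 m ahead of the robot base, and the 0.2 m of hob beyond it are free. Origin: centre of its underside.
- shaker: small glass shaker with a grey domed cap, 44 mm across, 90 mm tall; stands in the row of three on the hob between the stencil and the cake dish; the row runs away from the robot, its last jar is at most 0.57 m ahead of the robot base, and the 0.2 m of hob beyond it are free. Origin: centre of its underside.
- glass_jar: squat jar with a white lid, 62 mm across, 99 mm tall; stands in the row of three on the hob between the stencil and the cake dish; the row runs away from the robot, its last jar is at most 0.57 m ahead of the robot base, and the 0.2 m of hob beyond it are free. Origin: centre of its underside.
- storage_jar: tall glass storage jar with a grey lid, 91 mm across, 185 mm tall, at the back of the worktop left of the hob. Not part of the job.
- egg_box: egg box 106x155x72 mm, on the worktop left of the hob. Not part of the job.
- loaf_tin: empty grey loaf tin, 75x192x60 mm, on the worktop left of the hob. Not part of the job.
- lemon: lemon, 72x57x58 mm, on the worktop left of the hob. Not part of the job.
- spoon: metal spoon 199 mm long lying at the right of the hob. Not part of the job.
There are look-alikes about, which are no part of the job. Leave any purple look-alike of the spice_jar alone.

How it is judged (in metres and radians):
On the way, in this order (a step that is already met when the one before it is completed fails the run):
1. the cover stands upright on the hob, let go (height (world z) of cover between -0.004 and 0.006 m and world y of cover below 0.1 m and horizontal distance between cover and cake above 0.13 m and angle between cover's own z axis and vertical below 0.06 rad and linear speed of cover below 0.03 m/s and contact force between the fingers and cover below 0.1 N), for 0.2 s.
2. the stencil is held by the gripper, lifted higher than the row of jars (height (world z) of stencil above 0.11 m and contact force between the fingers and stencil above 1 N), for 0.1 s.
At the end, for the whole second after the job is handed in: Cover upright on the hob, let go. Fingers hold the stencil still: plate 3 to 20 mm above the glaze, centred within 10 mm across and 12 mm along, lengthwise within 0.1 rad (either way round), tilt under 0.09 rad, touching neither cake, base, cover nor jars (all of step 1 and contact force between the fingers and stencil above 1 N and z of stencil in the frame of cake_top between 0.003 and 0.02 m and x of stencil in the frame of cake_top between -0.01 and 0.01 m and y of stencil in the frame of cake_top between -0.012 and 0.012 m and angle between the y axis of stencil and the y axis of cake, either way round below 0.1 rad and angle between stencil's own z axis and vertical below 0.09 rad and linear speed of stencil below 0.02 m/s and contact force between stencil and cake below 0.05 N and contact force between stencil and base below 0.05 N and contact force between stencil and cover below 0.05 N and contact force between stencil and spice_jar below 0.05 N and contact force between stencil and shaker below 0.05 N and contact force between stencil and glass_jar below 0.05 N); the arm keeps its last pose, push and grip.
It fails at once if something touches the cake: stencil, cover, fingers or arm (contact force between cake and stencil above 0.3 N or contact force between cake and cover above 0.3 N or contact force between cake and the fingers above 0.3 N or contact force between cake and the arm above 0.3 N).
It fails at once if the cake dish is pushed more than 20 mm (distance of base from where it was at the start of the episode above 0.02 m).
It fails at once if a bystander is moved more than 15 mm (distance of any of spice_jar, shaker, glass_jar, storage_jar, egg_box, loaf_tin, lemon, spoon from where it was at the start of the episode above 0.015 m).
It also fails if it takes over 48 s, if anything falls off the work surface, if the arm or the gripper's body presses on something with over 40 N, if the wrist force passes 120 N, or if a joint passes its speed limit or range.

## Working session

There is one attempt and no reset: what is moved stays moved. The work goes in short steps, Python scripts to look and compute and a tool call to move; the robot and the scene stay as the last step left them, time stands still between calls to the robot, and variables do not carry over. Pictures are saved under pics/ and viewed, about 8 in all and at most 12, crops included, and the job is handed in when it is done.

Besides the shell and the picture viewer there is one more tool, called as name([rows], argument=value, ...), one row to a line, values as JSON. drive_tool: Moves the arm, as the interface text tells. Shifts and turns lie within -1 to 1; 1 stands for 250 mm of shift or pi rad of turn. Its arguments: {"type":"object","properties":{"moves":{"type":"array","items":{"type":"array","items":{"type":"number"}}}},"required":["moves"]}

```bash
mkdir -p pics; cat > h.py <<'E'
import numpy as np, cv2
from cell import bot, cams
def save(n,f):
    im=cams.capture(n); cv2.imwrite(f'pics/{f}.png',im[:,:,::-1]); return im
def ray(cal,u,v):
    K=np.array(cal['camera_matrix']); T=np.array(cal['camera_from_world'])
    d=np.array([(u-K[0,2])/K[0,0],(v-K[1,2])/K[1,1]]); s=d.copy()
    for _ in range(20): s=d/(1+cal['k1']*(s@s))
    R=T[:3,:3]; o=-R.T@T[:3,3]; r=R.T@np.array([s[0],s[1],1]); return o,r/np.linalg.norm(r)
def onz(cal,u,v,z):
    o,r=ray(cal,u,v); return o+r*(z-o[2])/r[2]
def proj(cal,p):
    K=np.array(cal['camera_matrix']); T=np.array(cal['camera_from_world'])
    c=T[:3,:3]@np.array(p)+T[:3,3]; s=c[:2]/c[2]; s=s*(1+cal['k1']*(s@s))
    return K[:2,:2]@s+K[:2,2]
def tri(obs):
    A=np.zeros((3,3));b=np.zeros(3);L=[]
    for cal,u,v in obs:
        o,r=ray(cal,u,v);M=np.eye(3)-np.outer(r,r);A+=M;b+=M@o;L.append((o,M))
    p=np.linalg.solve(A,b); return p,[np.linalg.norm(M@(p-o)) for o,M in L]
E
python3 - <<'E'
from h import *
print(bot.get_state(),bot.hold_point_z)
a=save('top','top0');b=save('scene','scene0')
for n in('top','scene'):
    c=cams.get_calibration(n);T=np.array(c['camera_from_world']);print(n,-T[:3,:3].T@T[:3,3],T[2,:3],c['k1'])
E
```

```text
{'time_s': 0.0, 'joint_positions': array([62.6235357 , 26.83577727, -0.66468084, 91.87897059,  0.34458841,
       61.38493282, -3.22708703]), 'qvel': array([-0.0847078 ,  0.01806469, -0.09533013, -0.0663962 , -0.03191812,
       -0.01901917,  0.00058073]), 'effort': array([-3.40810502e-04, -5.20584691e+01, -1.26599951e-02, -2.43760926e+01,
       -5.65999816e-02,  1.70110288e-02,  1.54699183e-04]), 'ee_pos': array([ 0.27350192, -0.58904317,  0.21365695]), 'orientation': array([-175.50494895,   89.90227879,  119.40307762]), 'contact_force': array([-0.50765134, -0.12480945, -0.10500091]), 'torque': array([ 0.00982888, -0.00103378,  0.03170477]), 'width': 0.09182664565342669} 0.0187
top [ 0.3035003  -0.02560685  1.25771954] [ 0.2005019   0.02623272 -0.97934204] -0.02575881860293692
scene [-0.30120226 -0.83849837  0.88718759] [ 0.60758824  0.57037305 -0.5527306 ] -0.13746571759911286
```

View pics/top0.png

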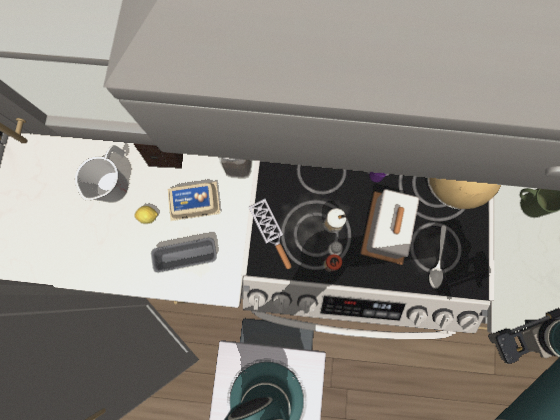

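View pics/scene0.png

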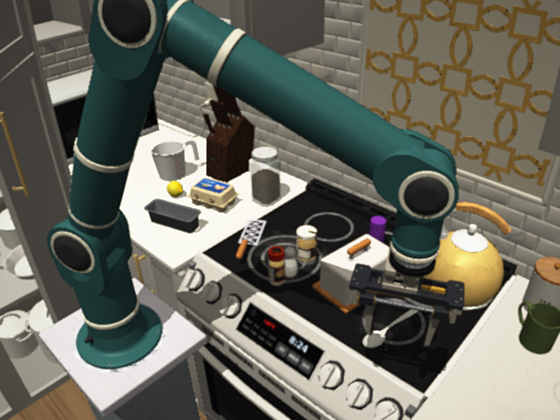

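The top picture shows the cover handle at (398,220), the stencil handle at (284,255) and its plate at (265,222). The jars are at (334,261), (337,248) and (337,218), with a purple look-alike at (377,175). The scene picture shows the cover handle at (359,247) and the stencil handle at (242,250).

```bash
python3 - <<'E'
from h import *
t=cv2.imread('pics/top0.png');s=cv2.imread('pics/scene0.png')
C={n:cams.get_calibration(n) for n in('top','scene')}
def blob(im,box):
    x0,y0,x1,y1=box;h=cv2.cvtColor(im,cv2.COLOR_BGR2HSV)[y0:y1,x0:x1]
    m=cv2.inRange(h,(4,110,90),(18,255,255));n,l,st,ce=cv2.connectedComponentsWithStats(m)
    i=1+st[1:,4].argmax();pts=np.argwhere(l==i)[:,::-1].astype(np.float32);r=cv2.minAreaRect(pts)
    print(st[i],r);return ce[i]+[x0,y0],cv2.boxPoints(r)+[x0,y0]
B={}
for k,bt,bs in(('cover',(385,195,412,240),(340,230,375,262)),('stencil',(272,238,296,272),(232,236,252,262))):
    a,ab=blob(t,bt);b,bb=blob(s,bs);p,e=tri([(C['top'],*a),(C['scene'],*b)]);print(k,a,b,p.round(4),e)
    print(np.array([onz(C['top'],*q,p[2]) for q in ab]).round(3))
for k,u,v,z in(('spice',334,261,.106),('shaker',337,248,.09),('glass',337,216,.099),('purple',377,175,.1),('plateA',251,203,0),('plateA2',266,199,0),('plateB',266,246,0),('plateB2',280,238,0),('hobBL',258,164,0),('hobFL',247,275,0),('hobFR',490,300,0)):
    print(k,onz(C['top'],u,v,z).round(3))
cv2.imwrite('pics/crop.png',cv2.resize(t[150:310,235:500],None,fx=3,fy=3,interpolation=cv2.INTER_CUBIC))
E
```

```text
[  9  12  10  27 144] ((13.211538314819336, 24.94230842590332), (5.4912519454956055, 26.475679397583008), 11.309932708740234)
[  8   9  23  17 157] ((18.60293960571289, 16.338233947753906), (6.6884446144104, 25.038793563842773), 59.03623962402344)
cover [398.28472222 219.80555556] [358.43312102 246.40764331] [ 0.5422 -0.3217  0.1324] [np.float64(0.000410547729500651), np.float64(0.0004105477295004899)]
[[ 0.504 -0.308  0.132]
 [ 0.581 -0.319  0.132]
 [ 0.579 -0.335  0.132]
 [ 0.503 -0.323  0.132]]
[  4   6  15  25 152] ((11.40000057220459, 18.299999237060547), (25.938386917114258, 5.81377649307251), 63.43495178222656)
[  4   3  12  19 114] ((9.137931823730469, 12.344829559326172), (6.040096759796143, 19.170743942260742), 23.198591232299805)
stencil [283.09868421 256.09868421] [241.21052632 248.37719298] [ 0.4168 -0.0068  0.0358] [np.float64(0.0007924195928201909), np.float64(0.000792419592820374)]
[[ 0.444  0.021  0.036]
 [ 0.454  0.006  0.036]
 [ 0.388 -0.035  0.036]
 [ 0.378 -0.021  0.036]]
spice [ 0.41  -0.152  0.106]
shaker [ 0.45 -0.16  0.09]
glass [ 0.542 -0.152  0.099]
purple [ 0.678 -0.261  0.1  ]
plateA [0.577 0.113 0.   ]
plateA2 [0.595 0.067 0.   ]
plateB [0.445 0.05  0.   ]
plateB2 [0.475 0.01  0.   ]
hobBL [0.709 0.106 0.   ]
hobFL [0.35  0.099 0.   ]
hobFR [ 0.349 -0.647  0.   ]
```

View pics/crop.png

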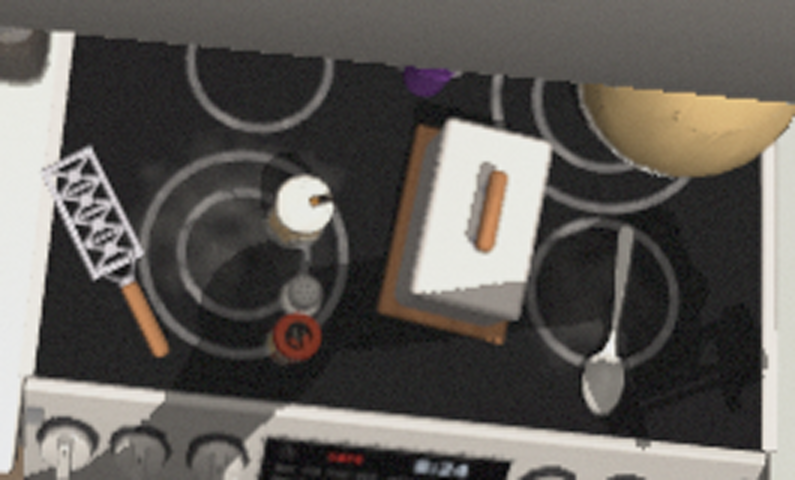

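The crop shows the white cover with its bar handle, the lattice plate with its handle towards the robot, the row of three jars and the purple look-alike behind. Next I go above the cover for a wrist view.

```bash
cat >> h.py <<'E'
from scipy.spatial.transform import Rotation as Ro
def tool():
    s=bot.get_state(); R=Ro.from_euler('xyz',s['orientation'],degrees=True).as_matrix()
    print('t',round(s['time_s'],2),'p',s['ee_pos'].round(4),'xax',R[:,0].round(3),'jaw',R[:,2].round(3),'jawdeg',round(np.degrees(np.arctan2(R[1,2],R[0,2])),2),'w',round(s['width'],4),'F',s['contact_force'].round(1),'q',s['joint_positions'].round(0))
    return s['ee_pos'],R
E
python3 - <<'E'
from h import *
tool()
c=cams.get_calibration('wrist');T=np.array(c['camera_from_world']);print(-T[:3,:3].T@T[:3,3],T[:3,:3])
c=cams.get_calibration('scene')
for z in(.5,.6,.7,.8,.9): print(z,onz(cams.get_calibration('top'),110,85,z),proj(c,onz(cams.get_calibration('top'),130,145,z)))
E
```

```text
t 0.1 p [ 0.2735 -0.5891  0.2138] xax [-0.001  0.001 -1.   ] jaw [ 0.421 -0.907 -0.002] jawdeg -65.09 w 0.0917 F [-0.4 -0.8  0.2] q [63. 27. -1. 92.  0. 61. -3.]
[ 0.33247629 -0.56215445  0.3861238 ] [[ 0.42148694 -0.90683284 -0.00172135]
 [-0.88125445 -0.41004456  0.23506181]
 [-0.2138676  -0.09755853 -0.9719789 ]]
0.5 [0.68728052 0.37781126 0.5       ] [194.28174502  58.37845874]
0.6 [0.63663114 0.32457017 0.6       ] [191.21358764  28.57800042]
0.7 [0.58598177 0.27132908 0.7       ] [187.84035259  -5.3770565 ]
0.8 [0.53533239 0.218088   0.8       ] [184.17258972 -44.11887057]
0.9 [0.48468302 0.16484691 0.9       ] [180.28313656 -88.17719041]
```

drive_tool([
  [0, 0, 0.4, 0, 0, 0, -1],
  [0, 0, 0.4, 0, 0, 0, -1],
  [1, 1, 0.4, 0, 0, -0.185, -1],
  [1, 1, 0.4, 0, 0, -0.185, -1],
  [1, 1, 0.4, 0, 0, -0.185, -1],
  [1, 1, 0.4, 0, 0, -0.185, -1],
  [1, 1, 0.4, 0, 0, -0.185, -1],
  [1, 1, 0.4, 0, 0, -0.185, -1],
  [1, 1, 0.4, 0, 0, -0.185, -1],
  [1, 1, 0.4, 0, 0, -0.185, -1],
  [1, 1, 0.4, 0, 0, -0.185, -1],
  [1, 1, 0.4, 0, 0, -0.185, -1],
])

```text
time_s: 1.3
ee_pos: [0.5225, -0.341, 0.3142]
orientation: [-56.3, 89.9, -154.8]
contact_force: [-0.2, -0.7, 0.3]
width: 0.0919
```

```bash
python3 - <<'E'
from h import *
tool(); c=cams.get_calibration('wrist'); save('wrist','w1'); np.save('w1.npy',c,allow_pickle=True)
for p in((.542,-.322,.129),(.41,-.152,.1),(.542,-.152,.1),(.45,-.3,0)): print(p,proj(c,p))
E
```

```text
t 1.3 p [ 0.5225 -0.341   0.3142] xax [-0.001 -0.001 -1.   ] jaw [-0.148 -0.989  0.001] jawdeg -98.5 w 0.0919 F [-0.2 -0.7  0.3] q [ 32.  20.  -3.  89.   1.  71. -69.]
(0.542, -0.322, 0.129) [259.59438047 163.9668672 ]
(0.41, -0.152, 0.1) [139.42276089 290.11933917]
(0.542, -0.152, 0.1) [110.86286653 183.26727302]
(0.45, -0.3, 0) [260.19920707 217.7165048 ]
```

View pics/w1.png

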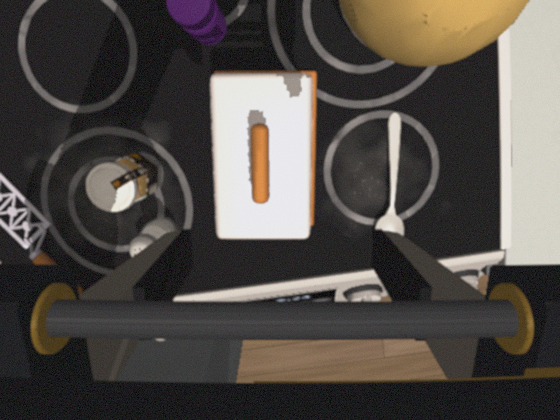

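The wrist view shows the cover's bar at about (260,163) and its top face from (212,73) to (312,238). Next I measure the bar's axis and triangulate.

```bash
python3 - <<'E'
from h import *
c=np.load('w1.npy',allow_pickle=True).item();im=cv2.imread('pics/w1.png');H=cv2.cvtColor(im,cv2.COLOR_BGR2HSV)
m=cv2.inRange(H,(4,110,90),(18,255,255));m2=np.zeros_like(m);m2[115:210,240:285]=m[115:210,240:285]
r=cv2.minAreaRect(np.argwhere(m2)[:,::-1].astype(np.float32));b=cv2.boxPoints(r);print(r)
P=np.array([onz(c,*q,.138) for q in b]);print('bar',P.round(4),P.mean(0))
ct=cams.get_calibration('top');cs=cams.get_calibration('scene')
ce=np.argwhere(m2)[:,::-1].mean(0);print(tri([(c,*ce),(ct,398.3,219.8),(cs,358.4,246.4)]),tri([(c,*ce),(ct,398.3,219.8)]))
w=cv2.inRange(H,(0,0,165),(180,60,255));n,l,st,cc=cv2.connectedComponentsWithStats(w);i=l[200,235];
h=cv2.convexHull(np.argwhere(l==i)[:,::-1].astype(np.float32));r=cv2.minAreaRect(h);print(r,st[i])
ap=cv2.approxPolyDP(h,6,True)[:,0];print(np.c_[ap,[onz(c,*q,.102) for q in ap]].round(3))
E
```

```text
((259.3462829589844, 163.0100555419922), (78.08306121826172, 16.35190773010254), 89.11859893798828)
bar [[ 0.5823 -0.3204  0.138 ]
 [ 0.5802 -0.3359  0.138 ]
 [ 0.504  -0.325   0.138 ]
 [ 0.5062 -0.3087  0.138 ]] [ 0.54318014 -0.32248892  0.138     ]
(array([ 0.54307595, -0.32187729,  0.13160641]), [np.float64(0.0009472867357740033), np.float64(0.0009339133826177464), np.float64(0.0005206643877113006)]) (array([ 0.54317261, -0.32236083,  0.12802557]), [np.float64(0.00040003363300495373), np.float64(0.0004000336330049372)])
((261.0, 156.0), (164.0, 100.0), 90.0) [  211    74   101   165 14026]
[[ 3.10e+02  7.70e+01  6.20e-01 -3.86e-01  1.02e-01]
 [ 3.08e+02  2.35e+02  4.50e-01 -3.61e-01  1.02e-01]
 [ 2.19e+02  2.37e+02  4.63e-01 -2.61e-01  1.02e-01]
 [ 2.12e+02  7.60e+01  6.36e-01 -2.86e-01  1.02e-01]]
```

drive_tool([
  [0.083, 0.075, 0, 0, 0, 0, -1],
  [0.083, 0.075, -0.5, 0, 0, 0, -0.3],
  [0.083, 0.075, -0.5, 0, 0, 0, -0.3],
  [0.083, 0.075, -0.5, 0, 0, 0, -0.3],
  [0.083, 0.075, -0.5, 0, 0, 0, -0.3],
  [0.083, 0.075, -0.65, 0, 0, 0, -0.3],
  [0.083, 0.075, -0.75, 0, 0, 0, -0.3],
  [0.083, 0.075, -0.812, 0, 0, 0, -0.3],
  [0.083, 0.075, -0.812, 0, 0, 0, -0.3],
  [0.083, 0.075, -0.812, 0, 0, 0, -0.3],
])

```text
time_s: 2.35
ee_pos: [0.5452, -0.3219, 0.1132]
orientation: [65.4, 89.9, -33.0]
contact_force: [0.7, -0.0, -0.0]
width: 0.0599
```

drive_tool([
  [0, 0, 0, 0, 0, 0, 1],
  [0, 0, 0, 0, 0, 0, 1],
  [0, 0, 0, 0, 0, 0, 1],
  [0, 0, 0, 0, 0, 0, 1],
  [0, 0, 0, 0, 0, 0, 1],
  [0, 0, 0, 0, 0, 0, 1],
  [0, 0, 0, 0, 0, 0, 1],
  [0, 0, 0, 0, 0, 0, 1],
])

```text
time_s: 3.15
ee_pos: [0.5444, -0.3211, 0.1116]
orientation: [-7.0, 90.0, -105.4]
contact_force: [-1.2, -1.6, 0.1]
width: 0.0179
```

```bash
python3 -c "
from h import *
tool()"
```

```text
t 3.15 p [ 0.5444 -0.3211  0.1116] xax [-0. -0. -1.] jaw [-0.146 -0.989  0.   ] jawdeg -98.41 w 0.0179 F [-1.2 -1.6  0.1] q [ 30.  32.  -4.  99.   3.  49. -73.]
```

drive_tool([
  [0, 0, 0.04, 0, 0, 0, 1],
  [0, 0, 0.08, 0, 0, 0, 1],
  [0, 0, 0.14, 0, 0, 0, 1],
  [0, 0, 0.22, 0, 0, 0, 1],
  [0, 0, 0.32, 0, 0, 0, 1],
  [0, 0, 0.42, 0, 0, 0, 1],
  [0, 0, 0.52, 0, 0, 0, 1],
  [0, 0, 0.6, 0, 0, 0, 1],
  [0, 0, 0.6, 0, 0, 0, 1],
  [0, 0, 0.6, 0, 0, 0, 1],
])

```text
time_s: 4.15
ee_pos: [0.5444, -0.3206, 0.262]
orientation: [66.8, 90.0, -31.6]
contact_force: [0.2, 0.5, -2.6]
width: 0.0179
```

```bash
python3 - <<'E'
from h import *
tool(); a=save('scene','s2');b=save('top','t2'); im=np.hstack([a[60:360,180:560],b[140:320,230:510].repeat(1,0)[:,:,:] if 0 else cv2.resize(b[140:320,230:510],(420,300))]);cv2.imwrite('pics/c2.png',im[:,:,::-1])
E
```

```text
t 4.15 p [ 0.5444 -0.3206  0.262 ] xax [ 0.001 -0.    -1.   ] jaw [-0.146 -0.989  0.   ] jawdeg -98.38 w 0.0179 F [ 0.2  0.5 -2.6] q [ 30.  23.  -4.  91.   2.  66. -72.]
```

View pics/c2.png

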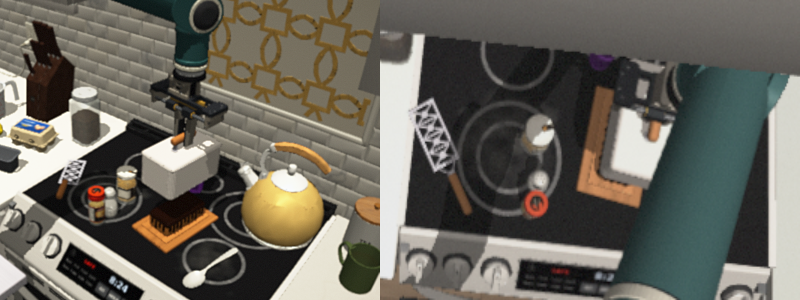

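The cover is lifted clear. The cake is on its base, and the jars and base are undisturbed. Next I carry the cover behind the jars and turn it crosswise.

drive_tool([
  [0.04, 0.08, 0, 0, 0, 0.045, 1],
  [0.08, 0.16, 0, 0, 0, 0.09, 1],
  [0.12, 0.25, 0, 0, 0, 0.135, 1],
  [0.16, 0.34, 0, 0, 0, 0.18, 1],
  [0.2, 0.43, 0, 0, 0, 0.225, 1],
  [0.25, 0.52, 0, 0, 0, 0.27, 1],
  [0.29, 0.61, 0, 0, 0, 0.315, 1],
  [0.34, 0.7, 0, 0, 0, 0.36, 1],
  [0.38, 0.78, 0, 0, 0, 0.405, 1],
  [0.42, 0.86, 0, 0, 0, 0.45, 1],
  [0.46, 0.94, 0, 0, 0, 0.495, 1],
  [0.495, 1.0, 0, 0, 0, 0.545, 1],
])

```text
time_s: 5.45
ee_pos: [0.6679, -0.069, 0.2599]
orientation: [158.5, 89.8, 158.2]
contact_force: [0.3, -0.3, -2.6]
width: 0.0175
```

drive_tool([
  [0, 0, 0, 0, 0, 0, 1],
  [0, 0, 0, 0, 0, 0, 1],
  [0, 0, 0, 0, 0, 0, 1],
])

```text
time_s: 5.75
ee_pos: [0.6675, -0.0727, 0.2608]
orientation: [-143.1, 89.9, -144.0]
contact_force: [0.0, 0.2, -2.3]
width: 0.0177
```

```bash
python3 - <<'E'
from h import *
tool(); a=save('scene','s3');b=save('top','t3'); im=np.hstack([a[40:340,180:560],cv2.resize(b[140:320,230:510],(420,300))]);cv2.imwrite('pics/c3.png',im[:,:,::-1])
E
```

```text
t 5.75 p [ 0.6675 -0.0727  0.2608] xax [-0.002 -0.001 -1.   ] jaw [ 1.    -0.017 -0.002] jawdeg -0.95 w 0.0177 F [ 0.   0.2 -2.3] q [ 22.  30. -27.  84.  14.  69.  -8.]
```

View pics/c3.png

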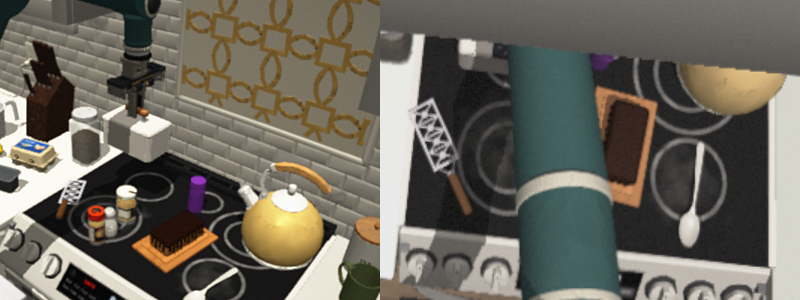

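The cover hangs level over the free patch behind the jars. Now I lower it.

drive_tool([
  [0, 0, -0.1, 0, 0, 0, 1],
  [0, 0, -0.25, 0, 0, 0, 1],
  [0, 0, -0.4, 0, 0, 0, 1],
  [0, 0, -0.5, 0, 0, 0, 1],
  [0, 0, -0.56, 0, 0, 0, 1],
  [0, 0, -0.6, 0, 0, 0, 1],
  [0, 0, -0.62, 0, 0, 0, 1],
  [0, 0, -0.635, 0, 0, 0, 1],
  [0, 0, -0.635, 0, 0, 0, 1],
  [0, 0, -0.635, 0, 0, 0, 1],
])

```text
time_s: 6.85
ee_pos: [0.6689, -0.0708, 0.1038]
orientation: [-7.5, 89.9, -8.2]
contact_force: [-0.2, 0.3, -3.3]
width: 0.0178
```

drive_tool([
  [0, 0, -0.01, 0, 0, 0, 1],
  [0, 0, -0.01, 0, 0, 0, 1],
  [0, 0, -0.01, 0, 0, 0, 1],
])

```text
time_s: 7.15
ee_pos: [0.6683, -0.0708, 0.1005]
orientation: [-38.3, 90.0, -39.0]
contact_force: [0.6, -0.3, -2.4]
width: 0.0176
```

drive_tool([
  [0, 0, -0.008, 0, 0, 0, 1],
  [0, 0, -0.008, 0, 0, 0, 1],
  [0, 0, -0.008, 0, 0, 0, 1],
])

```text
time_s: 7.45
ee_pos: [0.6692, -0.0708, 0.0994]
orientation: [-5.8, 89.9, -6.5]
contact_force: [1.9, -0.3, 4.2]
width: 0.018
```

drive_tool([
  [0, 0, 0, 0, 0, 0, 0.3],
  [0, 0, 0, 0, 0, 0, -0.3],
  [0, 0, 0, 0, 0, 0, -0.3],
  [0, 0, 0, 0, 0, 0, -0.3],
  [0, 0, 0, 0, 0, 0, -0.3],
  [0, 0, 0, 0, 0, 0, -0.3],
  [0, 0, 0.1, 0, 0, 0, -0.3],
  [0, 0, 0.25, 0, 0, 0, -0.3],
  [0, 0, 0.45, 0, 0, 0, -0.3],
  [0, 0, 0.65, 0, 0, 0, -0.3],
  [0, 0, 0.85, 0, 0, 0, -0.3],
  [0, 0, 0.85, 0, 0, 0, -0.3],
])

```text
time_s: 8.65
ee_pos: [0.6717, -0.0702, 0.3197]
orientation: [-3.5, 89.2, -4.2]
contact_force: [-0.2, 0.7, -0.0]
width: 0.0596
```

```bash
python3 - <<'E'
from h import *
tool();a=save('scene','s4'); c=cams.get_calibration('wrist');b=save('wrist','w4');np.save('w4.npy',c,allow_pickle=True)
im=np.hstack([a[40:340,180:560],cv2.resize(b[0:300],(420,225)).repeat(1,0) if 0 else cv2.resize(b,(420,300))]);cv2.imwrite('pics/c4.png',im[:,:,::-1])
# stencil handle from top (may be occluded)
save('top','t4')
E
```

```text
t 8.65 p [ 0.6717 -0.0702  0.3197] xax [ 0.014 -0.001 -1.   ] jaw [ 1.    -0.012  0.014] jawdeg -0.7 w 0.0596 F [-0.2  0.7 -0. ] q [ 22.  27. -27.  80.  13.  75.  -7.]
```

View pics/c4.png

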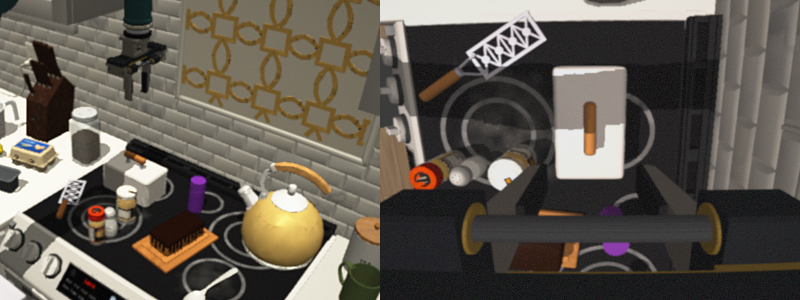

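The cover stands upright behind the row, let go, and no jar has moved. Now I take a wrist look at the cake and measure the stencil from this view.

drive_tool([
  [-0.2, -0.2, 0.0, 0, 0, -0.047, -1],
  [-0.35, -0.35, 0, 0, 0, -0.094, -1],
  [-0.5, -0.5, 0, 0, 0, -0.14, -1],
  [-0.6, -0.65, 0, 0, 0, -0.187, -1],
  [-0.7, -0.8, 0, 0, 0, -0.234, -1],
  [-0.8, -0.9, 0, 0, 0, -0.28, -1],
  [-0.85, -0.92, 0, 0, 0, -0.328, -1],
  [-0.887, -0.92, 0, 0, 0, -0.375, -1],
  [-0.887, -0.92, 0, 0, 0, -0.422, -1],
  [-0.887, -0.92, 0, 0, 0, -0.444, -1],
  [-0.887, -0.92, 0, 0, 0, -0.444, -1],
  [-0.887, -0.92, 0, 0, 0, -0.444, -1],
])

```text
time_s: 10.0
ee_pos: [0.4459, -0.3005, 0.3094]
orientation: [-130.5, 89.8, 149.0]
contact_force: [0.4, 0.3, -0.3]
width: 0.092
```

```bash
python3 - <<'E'
from h import *
tool(); c=cams.get_calibration('wrist');b=save('wrist','w5');np.save('w5.npy',c,allow_pickle=True)
c4=np.load('w4.npy',allow_pickle=True).item();H=cv2.cvtColor(cv2.imread('pics/w4.png'),cv2.COLOR_BGR2HSV)
m=cv2.inRange(H,(4,90,50),(20,255,255));m[:, 125:]=0;m[:90]=0;m[150:]=0
n,l,st,ce=cv2.connectedComponentsWithStats(m);i=1+st[1:,4].argmax();r=cv2.minAreaRect(np.argwhere(l==i)[:,::-1].astype(np.float32));print(st[i],r)
P=np.array([onz(c4,*q,.031) for q in cv2.boxPoints(r)]);print('handle',P.round(4),P.mean(0))
ct=cams.get_calibration('top');cs=cams.get_calibration('scene')
print(tri([(c4,*r[0]),(ct,283.1,256.1),(cs,241.2,248.4)]),tri([(c4,*r[0]),(ct,283.1,256.1)]))
w=cv2.inRange(H,(0,0,130),(180,60,255));w[:15]=0;w[130:]=0;w[:,:110]=0;w[:,230:]=0
r=cv2.minAreaRect(np.argwhere(w)[:,::-1].astype(np.float32));print(r)
P=np.array([onz(c4,*q,.0025) for q in cv2.boxPoints(r)]);print('plate',P.round(4),P.mean(0))
cv2.imwrite('pics/c5.png',cv2.hconcat([b[:300,100:460,::-1],cv2.resize(cv2.imread('pics/w4.png')[0:150,30:240],(420,300))]))
E
```

```text
t 10.0 p [ 0.4459 -0.3005  0.3094] xax [-0.002  0.001 -1.   ] jaw [ 0.165 -0.986 -0.002] jawdeg -80.51 w 0.092 F [ 0.4  0.3 -0.3] q [ 39.  12. -11. 100.   2.  68. -52.]
[ 51  97  56  46 993] ((78.04000854492188, 120.72000122070312), (17.200000762939453, 60.0), 53.13010025024414)
handle [[ 0.3734 -0.0207  0.031 ]
 [ 0.4421  0.022   0.031 ]
 [ 0.4534  0.0049  0.031 ]
 [ 0.3846 -0.0386  0.031 ]] [ 0.41335924 -0.00810536  0.031     ]
(array([ 0.41665557, -0.00723506,  0.03598377]), [np.float64(0.0005584815712428846), np.float64(0.0010382697253181878), np.float64(0.0005828751377263293)]) (array([ 0.4162332 , -0.00705944,  0.03516312]), [np.float64(0.0007361531762176874), np.float64(0.0007361531762176904)])
((169.5, 54.5), (79.0, 119.0), 90.0)
plate [[0.4561 0.1229 0.0025]
 [0.6076 0.1188 0.0025]
 [0.6038 0.0222 0.0025]
 [0.446  0.0256 0.0025]] [0.52835728 0.07237321 0.0025    ]
```

View pics/c5.png

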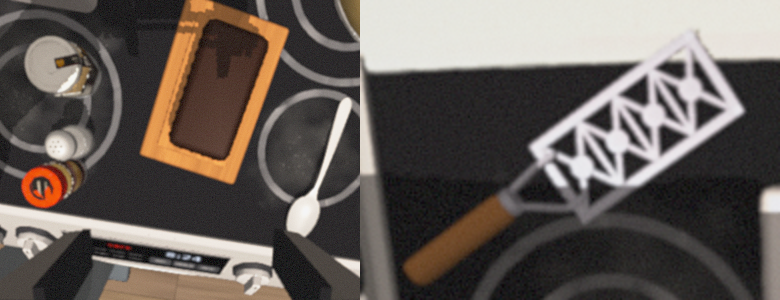

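The left half shows the cake on its base, with top corners at about (205,18), (268,25), (233,158) and (172,150) in the crop. The right half shows the stencil plate corners at (692,32), (743,112), (582,220) and (530,150).

```bash
python3 - <<'E'
from h import *
c4=np.load('w4.npy',allow_pickle=True).item();c5=np.load('w5.npy',allow_pickle=True).item()
P=np.array([onz(c4,30+(x-360)/2,y/2,.0025) for x,y in((692,32),(743,112),(582,220),(530,150))]);print('plate',P.round(4),P.mean(0))
d=P[0]+P[1]-P[2]-P[3];print('yaw stencil',np.degrees(np.arctan2(d[1],d[0])),np.linalg.norm(d)/2)
H=cv2.cvtColor(cv2.imread('pics/w5.png'),cv2.COLOR_BGR2HSV)
print(H[100,325],H[60,330],H[100,360-15],H[170,300])
m=cv2.inRange(H,(0,40,20),(15,200,115));m[:, :260]=0;m[:,400:]=0;m[170:]=0
m=cv2.morphologyEx(m,cv2.MORPH_OPEN,np.ones((7,7)));m=cv2.morphologyEx(m,cv2.MORPH_CLOSE,np.ones((25,25)))
n,l,st,ce=cv2.connectedComponentsWithStats(m);i=l[100,320];print(st[i]);r=cv2.minAreaRect(np.argwhere(l==i)[:,::-1].astype(np.float32));print(r)
b=cv2.boxPoints(r);Q=np.array([onz(c5,*q,.068) for q in b]);print('cake',Q.round(4),Q.mean(0))
for a in(Q[1]-Q[0],Q[2]-Q[1]): print(np.linalg.norm(a),np.degrees(np.arctan2(a[1],a[0])))
o=cv2.inRange(H,(5,90,90),(22,255,255));o[:,:220]=0;o[:,410:]=0;o[200:]=0
n,l,st,ce=cv2.connectedComponentsWithStats(o);i=1+st[1:,4].argmax();h=cv2.convexHull(np.argwhere(l==i)[:,::-1].astype(np.float32));ap=cv2.approxPolyDP(h,6,True)[:,0]
print(np.c_[ap,[onz(c5,*q,.012) for q in ap]].round(3))
print('covergrip offsets; predicted cover corners px',[proj(c5,(x,y,.068)).round(0) for x,y in((.616,-.295),(.47,-.275),(.459,-.35),(.605,-.37))])
E
```

```text
plate [[0.5659 0.1185 0.0025]
 [0.5961 0.0697 0.0025]
 [0.4856 0.004  0.0025]
 [0.4552 0.0494 0.0025]] [0.525706   0.06039202 0.0025    ]
yaw stencil 31.369733579882197 0.12948738650995503
[11 91 87] [ 6 92 58] [  4 158  55] [ 15 163 227]
[ 272   34   94  126 6624]
((318.5000305175781, 91.50000762939453), (64.51045989990234, 130.2858428955078), 18.434947967529297)
cake [[ 0.4753 -0.2785  0.068 ]
 [ 0.6134 -0.3014  0.068 ]
 [ 0.6044 -0.3708  0.068 ]
 [ 0.4639 -0.3525  0.068 ]] [ 0.53923706 -0.32578986  0.068     ]
0.13990621444108342 -9.416871263233828
0.0699859871019809 -97.37646333869023
[[ 3.88e+02  2.90e+01  6.34e-01 -4.01e-01  1.20e-02]
 [ 3.32e+02  1.84e+02  4.31e-01 -3.71e-01  1.20e-02]
 [ 2.40e+02  1.54e+02  4.51e-01 -2.44e-01  1.20e-02]
 [ 2.86e+02  0.00e+00  6.45e-01 -2.72e-01  1.20e-02]
 [ 3.11e+02  0.00e+00  6.50e-01 -3.02e-01  1.20e-02]]
covergrip offsets; predicted cover corners px [array([303.,  16.]), array([264., 147.]), array([326., 167.]), array([369.,  39.])]
```

drive_tool([
  [-0.02, 0.2, 0, 0, 0, 0.03, -1],
  [-0.04, 0.4, 0, 0, 0, 0.06, -1],
  [-0.06, 0.6, 0, 0, 0, 0.09, -1],
  [-0.07, 0.8, 0, 0, 0, 0.122, -1],
  [-0.07, 1.0, 0, 0, 0, 0.122, -1],
  [-0.07, 1.0, -0.2, 0, 0, 0.122, -1],
  [-0.07, 1.0, -0.2, 0, 0, 0.122, -1],
  [-0.07, 1.0, -0.2, 0, 0, 0.122, -1],
])

```text
time_s: 10.85
ee_pos: [0.4287, -0.0513, 0.2608]
orientation: [-132.4, 89.9, 168.9]
contact_force: [0.6, 0.3, 0.5]
width: 0.0918
```

```bash
python3 - <<'E'
from h import *
p,R=tool(); c=cams.get_calibration('wrist');b=save('wrist','w6')
print(proj(c,(.4275,.0005,.032)),proj(c,(.5257,.0604,0)))
H=cv2.cvtColor(b[:,:,::-1].copy(),cv2.COLOR_BGR2HSV);m=cv2.inRange(H,(4,90,50),(20,255,255));u,v=proj(c,(.42,-.004,.032)).astype(int)
n,l,st,ce=cv2.connectedComponentsWithStats(m);i=l[v,u];print('lab',i,st[i]);
if i:
    r=cv2.minAreaRect(np.argwhere(l==i)[:,::-1].astype(np.float32));Q=np.array([onz(c,*q,.037) for q in cv2.boxPoints(r)]);print(r,Q.round(4),Q.mean(0))
    c4=np.load('w4.npy',allow_pickle=True).item();print(tri([(c,*r[0]),(c4,78.,120.7)]))
c5=np.load('w5.npy',allow_pickle=True).item();im=cv2.imread('pics/w5.png');z=3
im=cv2.resize(im[0:190,225:425],None,fx=z,fy=z,interpolation=cv2.INTER_CUBIC)
im=cv2.convertScaleAbs(im,alpha=1.5)
a=np.radians(-8.3);ex=np.array([np.sin(-a)*-1*-1,0]);
Y=np.array([np.cos(a),np.sin(a)]);X=np.array([Y[1],-Y[0]])
q=[((proj(c5,(*(np.array([.5425,-.3225])+sx*.0375*X+sy*.0735*Y),.068))-[225,0]+.5)*z) for sx,sy in((-1,-1),(1,-1),(1,1),(-1,1))]
cv2.polylines(im,[np.array(q).round().astype(int)],True,(0,255,0),1)
both=im
cv2.imwrite('pics/c6.png',both)
E
```

```text
t 10.85 p [ 0.4287 -0.0513  0.2608] xax [-0.002  0.    -1.   ] jaw [ 0.52  -0.854 -0.001] jawdeg -58.66 w 0.0918 F [0.6 0.3 0.5] q [ 26.   4. -25. 116.   2.  60. -58.]
[242.10629356 150.06057729] [242.84483552  46.43448356]
lab 3 [ 233  126   20   73 1244]
((243.0181884765625, 161.93673706054688), (72.3955078125, 17.859500885009766), 87.61405944824219) [[ 0.4454  0.0222  0.037 ]
 [ 0.4562  0.0059  0.037 ]
 [ 0.388  -0.0378  0.037 ]
 [ 0.3766 -0.0208  0.037 ]] [ 0.41652276 -0.00764103  0.037     ]
(array([ 0.41737787, -0.00747384,  0.03730054]), [np.float64(0.00028469579939940644), np.float64(0.00028469579939941094)])
```

View pics/c6.png

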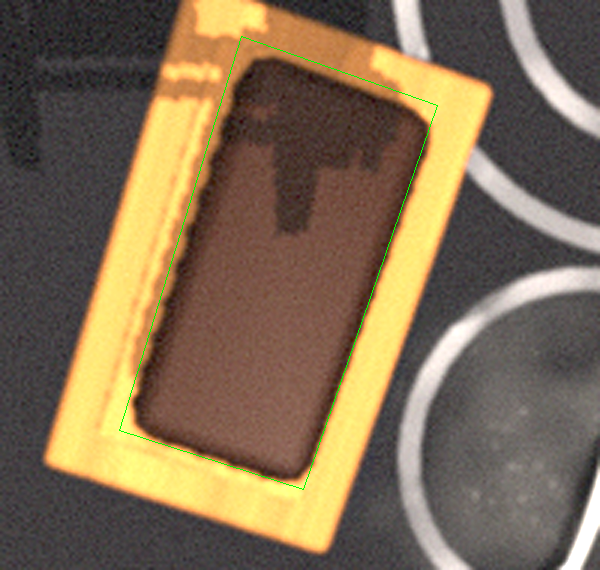

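The green outline is the cake top predicted from the cover and base. The cake lies inside it, about 2 mm nearer the robot lengthwise and aligned in yaw, so its centre is about (0.5405, -0.323). Next is the stencil grasp.

drive_tool([
  [0, 0.205, 0, 0, 0, 0, -0.3],
  [0, 0.205, -0.2, 0, 0, 0, -0.3],
  [0, 0.205, -0.4, 0, 0, 0, -0.3],
  [0, 0.205, -0.6, 0, 0, 0, -0.3],
  [0, 0.205, -0.75, 0, 0, 0, -0.3],
  [0, 0.205, -0.85, 0, 0, 0, -0.3],
  [0, 0.205, -0.92, 0, 0, 0, -0.3],
  [0, 0.205, -0.96, 0, 0, 0, -0.3],
  [0, 0.205, -0.988, 0, 0, 0, -0.3],
  [0, 0.205, -0.988, 0, 0, 0, -0.3],
  [0, 0.205, -0.988, 0, 0, 0, -0.3],
])

```text
time_s: 12.0
ee_pos: [0.4299, 0.0003, 0.0146]
orientation: [48.8, 89.9, -9.9]
contact_force: [-0.6, 0.1, 0.5]
width: 0.0596
```

drive_tool([
  [0, 0, 0, 0, 0, 0, 1],
  [0, 0, 0, 0, 0, 0, 1],
  [0, 0, 0, 0, 0, 0, 1],
  [0, 0, 0, 0, 0, 0, 1],
  [0, 0, 0, 0, 0, 0, 1],
  [0, 0, 0, 0, 0, 0, 1],
  [0, 0, 0, 0, 0, 0, 1],
  [0, 0, 0, 0, 0, 0, 1],
])

```text
time_s: 12.8
ee_pos: [0.429, 0.0004, 0.0139]
orientation: [-33.1, 90.0, -91.8]
contact_force: [-0.8, -0.4, 0.8]
width: 0.0177
```

```bash
python3 -c "
from h import *
tool()"
```

```text
t 12.8 p [4.29e-01 4.00e-04 1.39e-02] xax [-0. -0. -1.] jaw [ 0.52  -0.854  0.   ] jawdeg -58.66 w 0.0177 F [-0.8 -0.4  0.8] q [ 13.  28. -20. 128.  21.  27. -82.]
```

drive_tool([
  [0, 0, 0.03, 0, 0, 0, 1],
  [0, 0, 0.08, 0, 0, 0, 1],
  [0, 0, 0.15, 0, 0, 0, 1],
  [0, 0, 0.25, 0, 0, 0, 1],
  [0, 0, 0.36, 0, 0, 0, 1],
  [0, 0, 0.48, 0, 0, 0, 1],
  [0, 0, 0.58, 0, 0, 0, 1],
  [0, 0, 0.64, 0, 0, 0, 1],
  [0, 0, 0.64, 0, 0, 0, 1],
  [0, 0, 0.64, 0, 0, 0, 1],
  [0, 0, 0.64, 0, 0, 0, 1],
])

```text
time_s: 13.9
ee_pos: [0.4281, 0.0004, 0.1731]
orientation: [-121.5, 89.9, 179.9]
contact_force: [-1.8, -0.2, -1.3]
width: 0.0179
```

```bash
python3 - <<'E'
from h import *
tool(); c=cams.get_calibration('wrist');b=save('wrist','w7');np.save('w7.npy',c,allow_pickle=True);a=save('scene','s7');t=save('top','t7')
o=cv2.hconcat([cv2.resize(b[:200,130:410],(560,400)),cv2.resize(a[150:300,190:275],(227,400))])
cv2.imwrite('pics/c7.png',o[:,:,::-1])
E
```

```text
t 13.9 p [4.281e-01 4.000e-04 1.731e-01] xax [-0.002  0.    -1.   ] jaw [ 0.52  -0.854 -0.001] jawdeg -58.65 w 0.0179 F [-1.8 -0.2 -1.3] q [ 22.  11. -29. 122.   7.  49. -70.]
```

View pics/c7.png

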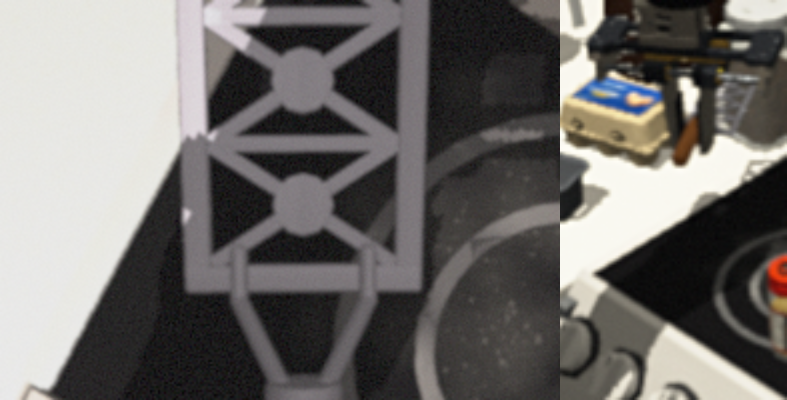

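The wrist view shows the plate held. Its near edge runs from (187,292) to (421,292) in the crop and its side edges are nearly parallel. I check how level it is numerically.

```bash
python3 - <<'E'
from h import *
c=np.load('w7.npy',allow_pickle=True).item()
a=np.radians(31.6);Y=np.array([np.cos(a),np.sin(a),0]);X=np.array([Y[1],-Y[0],0])
G=np.array([.4281,.0004,0])
for th in(0,.05,.1,.15):   # droop
  for L in(-65,-31,):
    out=[]
    for sx in(-30,30):
        al,h=.115+L/1000,-.031+.0025
        p=G+X*sx/1000+Y*(al*np.cos(th)+h*np.sin(th));p[2]=.1918-al*np.sin(th)+h*np.cos(th)
        out.append(((proj(c,p)-[130,0])*2).round(1))
    print(th,L,out,round(out[1][0]-out[0][0],1))
# measured edges: row profiles
im=cv2.cvtColor(cv2.imread('pics/w7.png'),cv2.COLOR_BGR2GRAY).astype(float)
for v in(140,120,100,85): 
    g=np.gradient(cv2.GaussianBlur(im,(3,3),0)[v]);L=218+np.abs(g[218:232]).argmax();R=333+np.abs(g[333:352]).argmax();print(v,L,R,R-L)
# where do level-plate side edges cross rows
for th in(0,.05,.1,.15):
    w=[]
    for v in(140,85):
        from scipy.optimize import brentq
        def pt(al,sx):
            h=-.0285;p=G+X*sx+Y*(al*np.cos(th)+h*np.sin(th));p[2]=.1918-al*np.sin(th)+h*np.cos(th);return proj(c,p)
        u=[pt(brentq(lambda al:pt(al,sx)[1]-v,.03,.2),sx)[0] for sx in(-.03,.03)];w.append(u[1]-u[0])
    print(th,np.round(w,1),w[1]/w[0])
E
```

```text
0 -65 [array([184.4, 290.1]), array([421. , 289.1])] 236.6
0 -31 [array([178.9, 149.9]), array([425.2, 148.8])] 246.3
0.05 -65 [array([186.2, 295.1]), array([419.3, 294.1])] 233.1
0.05 -31 [array([182. , 158.1]), array([422.3, 157. ])] 240.3
0.1 -65 [array([187.9, 300.4]), array([417.6, 299.5])] 229.7
0.1 -31 [array([184.9, 166.7]), array([419.5, 165.6])] 234.6
0.15 -65 [array([189.6, 306.1]), array([416.1, 305.2])] 226.5
0.15 -31 [array([187.7, 175.6]), array([416.9, 174.6])] 229.2
140 222 340 118
120 221 341 120
100 221 341 120
85 220 342 122
0 [118.6 122.5] 1.032205029857667
0.05 [116.9 119.8] 1.0246666442203871
0.1 [115.2 117.2] 1.017142426284413
0.15 [113.6 114.7] 1.0095946729225949
```

Droop is about 0 (edge-width ratio 1.034, against 1.032 for a level plate). I carry it at this height, with the plate about 0.16 m up, over the jars.

drive_tool([
  [0, -0.06, 0, 0, 0, -0.015, 1],
  [0, -0.14, 0, 0, 0, -0.035, 1],
  [0, -0.24, 0, 0, 0, -0.06, 1],
  [0, -0.34, 0, 0, 0, -0.085, 1],
  [0, -0.44, 0, 0, 0, -0.11, 1],
  [0, -0.54, 0, 0, 0, -0.135, 1],
  [0, -0.64, 0, 0, 0, -0.16, 1],
  [0, -0.74, 0, 0, 0, -0.185, 1],
  [0, -0.84, 0, 0, 0, -0.205, 1],
  [0, -0.92, 0, 0, 0, -0.222, 1],
  [0, -1.0, 0, 0, 0, -0.222, 1],
  [0, -1.0, 0, 0, 0, -0.222, 1],
])

```text
time_s: 15.25
ee_pos: [0.4287, -0.2529, 0.1737]
orientation: [6.7, 89.9, -92.3]
contact_force: [0.1, 0.1, -1.3]
width: 0.0179
```

drive_tool([
  [0, -0.07, 0, 0, 0, 0, 1],
  [0, -0.14, 0, 0, 0, 0, 1],
  [0, -0.2, 0, 0, 0, 0, 1],
  [0, -0.227, 0, 0, 0, 0, 1],
  [0, -0.227, 0, 0, 0, 0, 1],
  [0, -0.227, 0, 0, 0, 0, 1],
  [0, -0.227, 0, 0, 0, 0, 1],
])

```text
time_s: 15.95
ee_pos: [0.4292, -0.3053, 0.1738]
orientation: [-155.5, 90.0, 105.9]
contact_force: [0.2, -0.3, -1.0]
width: 0.018
```

```bash
python3 - <<'E'
from h import *
tool(); c=cams.get_calibration('wrist');b=save('wrist','w8');np.save('w8.npy',c,allow_pickle=True);a=save('scene','s8')
E
```

```text
t 15.95 p [ 0.4292 -0.3053  0.1738] xax [-0.  0. -1.] jaw [-0.149 -0.989 -0.   ] jawdeg -98.55 w 0.018 F [ 0.2 -0.3 -1. ] q [ 41.  18. -11. 111.   4.  51. -71.]
```

drive_tool([
  [-0.008, -0.004, -0.06, 0, 0, 0, 1],
  [-0.008, -0.004, -0.13, 0, 0, 0, 1],
  [-0.008, -0.004, -0.19, 0, 0, 0, 1],
  [-0.008, -0.004, -0.24, 0, 0, 0, 1],
  [-0.008, -0.004, -0.26, 0, 0, 0, 1],
  [-0.008, -0.004, -0.26, 0, 0, 0, 1],
  [-0.008, -0.004, -0.26, 0, 0, 0, 1],
])

```text
time_s: 16.75
ee_pos: [0.4274, -0.3074, 0.1093]
orientation: [64.5, 90.0, -34.1]
contact_force: [-0.3, -0.1, -1.9]
width: 0.0179
```

```bash
python3 - <<'E'
from h import *
tool(); c=cams.get_calibration('wrist');b=save('wrist','w9');np.save('w9.npy',c,allow_pickle=True);a=save('scene','s9')
o=cv2.hconcat([cv2.resize(b[:200,160:370],(420,400)),cv2.resize(a[190:310,310:420],(367,400),interpolation=cv2.INTER_CUBIC)])
cv2.imwrite('pics/c9.png',o[:,:,::-1])
E
```

```text
t 16.75 p [ 0.4274 -0.3074  0.1093] xax [ 0.001 -0.    -1.   ] jaw [-0.15  -0.989  0.   ] jawdeg -98.61 w 0.0179 F [-0.3 -0.1 -1.9] q [ 41.  24. -10. 114.   6.  43. -72.]
```

View pics/c9.png

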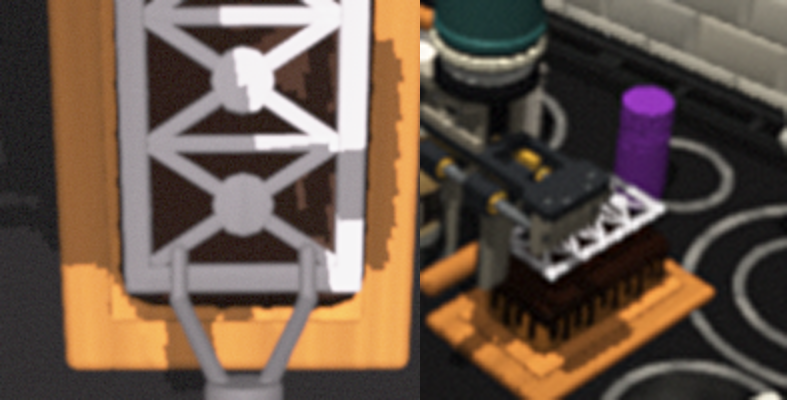

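The wrist view shows the plate's near edge at y≈295, spanning x 125–362. Beyond it the cake's near edge is at y≈305, and the base's near edge is at y≈368, spanning x 66–410. The scene view shows the plate level over the cake with a visible gap.

```bash
python3 - <<'E'
from h import *
c=np.load('w9.npy',allow_pickle=True).item()
f=lambda x,y,z:onz(c,160+x/2,y/2,z)
a=np.radians(-8.4);Y=np.array([np.cos(a),np.sin(a)])
pl=(f(125,295,.098)+f(362,294,.098))[:2]/2; pc=pl+.065*Y;print('plate near',pl,'centre',pc)
ck=(f(128,303,.068)+f(352,303,.068))[:2]/2;print('cake near',ck,'centre',ck+.0735*Y, np.linalg.norm(f(128,303,.068)-f(352,303,.068)))
bs=(f(72,369,.012)+f(406,366,.012))[:2]/2;print('base near',bs,'centre',bs+.103*Y)
X=np.array([Y[1],-Y[0]])
for n,p in(('cake',ck+.0735*Y),('base',bs+.103*Y),('est',np.array([.5405,-.323]))): print(n,'plate rel across',(pc-p)@X,'along',(pc-p)@Y)
E
```

```text
plate near [ 0.47564857 -0.31521517] centre [ 0.53995127 -0.32471057]
cake near [ 0.47071188 -0.31342217] centre [ 0.54342339 -0.32415927] 0.06694304844633671
base near [ 0.44088055 -0.30819929] centre [ 0.5427756  -0.32324584]
cake plate rel across 0.001052601419178578 along -0.003354336729184331
base plate rel across 0.0018616043599618535 along -0.00258005250860379
est plate rel across 0.0017723796645105743 along -0.00029295516597064767
```

drive_tool([
  [0.004, 0.006, -0.02, 0, 0, 0, 1],
  [0.004, 0.006, -0.04, 0, 0, 0, 1],
  [0.004, 0.006, -0.055, 0, 0, 0, 1],
  [0.004, 0.006, -0.062, 0, 0, 0, 1],
  [0.004, 0.006, -0.062, 0, 0, 0, 1],
  [0.004, 0.006, -0.062, 0, 0, 0, 1],
  [0.004, 0.006, -0.062, 0, 0, 0, 1],
  [0.004, 0.006, -0.062, 0, 0, 0, 1],
])

```text
time_s: 17.65
ee_pos: [0.4281, -0.3059, 0.0935]
orientation: [60.1, 90.0, -38.5]
contact_force: [-0.1, -0.5, -1.5]
width: 0.0179
```

```bash
python3 - <<'E'
from h import *
tool(); c=cams.get_calibration('wrist');b=save('wrist','w10');a=save('scene','s10')
o=cv2.hconcat([cv2.resize(b[:200,160:370],(315,300)),cv2.resize(a[150:330,230:500],(450,300),interpolation=cv2.INTER_CUBIC)])
cv2.imwrite('pics/c10.png',o[:,:,::-1])
tool()
E
```

```text
t 17.65 p [ 0.4281 -0.3059  0.0935] xax [ 0. -0. -1.] jaw [-0.15  -0.989  0.   ] jawdeg -98.62 w 0.0179 F [-0.1 -0.5 -1.5] q [ 40.  25. -10. 114.   7.  41. -73.]
t 17.75 p [ 0.4281 -0.3059  0.0935] xax [ 0. -0. -1.] jaw [-0.15  -0.989  0.   ] jawdeg -98.62 w 0.0178 F [-0.8 -0.6 -1.7] q [ 40.  25. -10. 114.   7.  41. -73.]
```

View pics/c10.png

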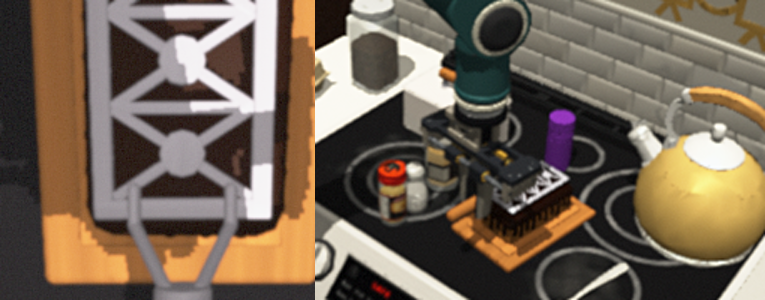

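The plate is centred on the cake: in the crop it spans x 95–270 and the cake x 88–282. The cover, jars and purple jar are in place, so I hand in.

```bash
python3 -c "
from h import *
print(bot.hand_in()); tool()"
```

```text
the job is handed in; nothing more can be done
None
the job is handed in; nothing more can be done
```

I lifted the cover off and stood it upright, let go, on the hob behind the jars, at about (0.67, -0.07). The stencil is now held level over the cake, and I handed the job in at about 17.8 s of the 48 s allowed; the hand-in reports no verdict.

**Last checks**
- **Height:** the plate is about 11 mm above the glaze. This comes from the tool height, using your figure for the cake's height.
- **Centring:** before the last small correction, the plate was 1–2 mm off across and 0–3 mm off along. I shifted it to compensate and did not measure it again. In the last picture it looks centred.
- **Direction and tilt:** yaw is within about 1° of the cake. I measured almost no droop after lifting the stencil.
- **Grip and contact:** the fingers stand at 17.9 mm on the handle. The external force is about 2 N at most, so there is no sign of touching.
- **Everything else:** the jars, the dish and the purple look-alike looked unmoved in the last picture. Most of the cover was hidden behind the arm in that picture; it was last seen clearly just after I let it go.

**Disagreements:** two estimates of the cake's centre differed by about 3 mm lengthwise, so I aimed between them. The height I measured for the stencil handle was 4–6 mm above your figure, probably because the cameras see its top face. I used about your height for the grasp.

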